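Gauge the socket and fit the matching support post

ROBOT

A 7-joint arm with a two-finger parallel gripper is mounted at the origin on a cart in front of the work surface, level with it; the furniture and walls round the work are solid. World frame = base frame: x ahead of the robot, y to its left, z up, the work surface at z = 0. Lengths are in m, angles in rad, forces in N, time in s.
With the tool pointing down it reaches from about 0.4 to 0.85 m from the base axis. Payload 4.5 kg.
Tool frame: the origin (TCP) lies between the finger pads; the fingertips stand 11 mm ahead of it and the grasp point (between the pads) lies 8 mm behind it (r.nose_length is the distance from the TCP to the fingertips, in m); z points along the fingers, y is the line along which they close (so a half turn about z gives the same grasp; the last joint's range is limited). The gripper opens to 88 mm and grips with 3 to 60 N. Pads are 18 mm wide; open, the fingers measure 123 mm over their backs; the gripper's body (75 mm by 187 mm) begins 45 mm behind the grasp point.
Start: joints at [-1.087, 0.689, -0.195, 1.565, 0.157, 0.902, -0.215], TCP at [0.272, 0.563, 0.25] pointing down, gripper open.
Joint ranges: [-3.01, 3.01], [-0.46, 2.08], [-1.47, 1.51], [0.13, 2.56], [-1, 4.14], [0.04, 2.09], [-2.66, 2.66]. Speed limits (rad/s): [2.57, 2.57, 3.14, 3.14, 3.14, 3.14, 3.14].

INTERFACE

Orientations are given as a unit quaternion [x, y, z, w].
In Python, from plant import get_state, snapshot, camera_model, r gives the robot as it stands.
- The arm moves only by the shell command python3 -m inch 'ROWS' [FORCE]. ROWS is text: rows parted by semicolons, each of 7 numbers parted by spaces: the opening, from -1 (shut) to 1 (fully open), then the shift along the tool's x, y, z in m, then the turn, a rotation vector about the tool's x, y, z in rad. A call has 1 to 20 rows; each row shifts and turns the commanded pose from where the row before left it, along the tool's axes as they then stand; what a row does not reach is not made up. A row lasts 1/12 s, in which the tool goes at most 41.7 mm and 7.16 degrees, less where a joint would pass 70% of its speed; a pose out of reach is approached as far as the arm can. A call is refused whole if a number of a shift passes 0.0417 or a number of a turn 0.125, either way. A call with a gripper value outside its range is refused whole. The fingers move at their own pace and stop on an object; FORCE is the grip in N (left out, the last holds). Time passes only in rows, so rows that do not move let the fingers close. It gives the time, the measured TCP pose, the force, the opening and the grip force at its end, in the units of the state.
- get_state(): the state, without advancing time (a new reading comes with each control period).
- snapshot(name): name is "side" or "top"; returns (picture, depth): 400x640x3 uint8, red, green, blue; 400x640 float32, m along the optical axis (not along the pixel's ray), 0 where there is no reading.
- camera_model(name): a dict with "intrinsics" (3x3 intrinsics, pixels), "view" (4x4, takes a point from world to camera coordinates). Camera axes: x right, y down, z forward; pixel columns grow to the right and rows downward; lengths in m; the calibration is good to about 2 mm. A picture is of the moment at which its call begins. camera_model takes no time and is no camera call.
- r.finish_job(): hands the job in; it is judged then, once.
The state is a dict: "clock": time; "q": joint angles; "qd": joint speeds; "joint_torque": joint torques, N m; "tool_pos": TCP position; "eef_rot": TCP orientation; "contact_force": force on the tool from outside, world axes, zero at the start; "moment": the same for the moment, N m; "opening": opening from 0.0 (shut) to 1.0 (fully open); "finger_force": force on a finger pad.
Only numpy, scipy, OpenCV 4.12 (cv2) and the standard library are available. Lean on these libraries where they do the work, as an engineer would, in place of code of your own. Each camera call takes 0.05 s, during which the arm holds its last target. There are 200 camera calls.

TASK

The levelling base lacks its third support post. Lower the depth rod into the empty socket until it rests gently on the bottom to find out how deep the socket is, and put the rod back upright in its own rack hole. Then stand in the socket, fully home and without forcing, the one post whose top comes level with the two fixed pillars; leave the other two posts in the rack and everything else where it is.

Things in the scene. Friction and masses are not known exactly. Their poses are not given: they have to be found in the camera images.
- base: levelling base: fixed aluminium block, 120 x 120 mm, 56 high, with four dark screw heads. Origin at the centre of its underside, z up. Towards its -x side, 28 mm from the centre, it has one empty round blind socket; on its +x side, at x = +28, y = -34 and +34 mm, two fixed steel pillars of 14 mm diameter stand 40 mm above its top face
- socket (a point): centre of the socket's mouth, on the base's top face (base frame x -28, y 0, z 56 mm). The socket is 15.4 mm in diameter with a small chamfer and a flat bottom. It is 26, 34 or 42 mm deep; which one differs from start to start, and no reading tells
- level (a point): the point midway between the two pillars, at the height of their tops: 40 mm above the base's top face; z up
- rack: grey plastic rack: fixed bar, 56 mm (x) x 270 mm (y), 38 high, origin at the centre of its underside. Four round holes, 28 mm deep, in a row along its y axis, at y = -110, -60, -10 and 110 mm. The three posts stand in the first three (16 mm diameter) in any order, the depth rod in the fourth (14 mm diameter)
- rod_hole (a point): centre of the mouth of the depth rod's hole in the rack (rack frame y +110, z 38 mm)
- depth_rod: depth rod: dark steel, 148 mm long, 0.14 kg, standing upright with its tip at the bottom of the rack hole. Origin at the centre of the flat tip, z along the rod to the handle. Shaft 12 mm diameter from 0 to 80 mm; collar 20 mm at 82 to 88; smooth handle 16 mm diameter from 90 to 138; head 20 mm at 140 to 148
- post_short: support post: plain steel cylinder, 14 mm diameter, 66 mm long, about 0.09 kg, upright in the rack, its top 38 mm above the rack. Origin at the centre of its foot, whose last 4 mm are reduced to 11 mm diameter; z to its top. The three posts look alike but for length (66, 74, 82 mm); all fit the socket
- post_short_top (a point): centre of the top of the short post, 66 mm above its foot
- post_medium: support post: plain steel cylinder, 14 mm diameter, 74 mm long, about 0.09 kg, upright in the rack, its top 46 mm above the rack. Origin at the centre of its foot, whose last 4 mm are reduced to 11 mm diameter; z to its top. The three posts look alike but for length (66, 74, 82 mm); all fit the socket
- post_medium_top (a point): centre of the top of the medium post, 74 mm above its foot
- post_long: support post: plain steel cylinder, 14 mm diameter, 82 mm long, about 0.09 kg, upright in the rack, its top 54 mm above the rack. Origin at the centre of its foot, whose last 4 mm are reduced to 11 mm diameter; z to its top. The three posts look alike but for length (66, 74, 82 mm); all fit the socket
- post_long_top (a point): centre of the top of the long post, 82 mm above its foot
- tape_roll: roll of cream tape lying flat, 78 mm across, 18 high; a bystander. Origin at the centre of its underside
- parts_dish: round steel dish with screws, 71 mm across, 17 high; a bystander. Origin at the centre of its underside
- amber_bottle: dark brown bottle with black cap, 49 mm across, 158 high; a bystander. Origin at the centre of its underside
- cream_bottle: cream bottle with brown cap, 32 mm across, 98 high; a bystander. Origin at the centre of its underside

How it is judged:
By the outcome, as a careful person would: the job done as asked, in the order asked, and still so for the second after the job is handed in, with the robot touching nothing.
It also fails if it takes over 64 s, if anything falls off the work surface, if the arm or the gripper's body presses on something with over 40 N, if the wrist force passes 120 N, or if a joint passes its speed limit or range.

## Working session

There is one attempt and no reset: what is moved stays moved. The work goes in short steps, Python scripts to look and compute and a shell command to move; the robot and the scene stay as the last step left them, time stands still between calls to the robot, and variables do not carry over. Pictures are saved under pics/ and viewed, at most 10 in all, crops included, and the job is handed in when it is done.

```bash
ls; mkdir -p pics
python3 - <<'E'
from plant import get_state, snapshot, camera_model, r
import cv2,numpy as np
for n in ("side","top"):
    p,d=snapshot(n); cv2.imwrite(f"pics/{n}0.png",p[:,:,::-1]); np.savez(f"pics/{n}0.npz",p=p,d=d)
    c=camera_model(n); print(n,c["intrinsics"],np.round(c["view"],3), (d>0).mean())
s=get_state();print(s["tool_pos"],s["eef_rot"],s["contact_force"],s["opening"],r.nose_length)
E
```

```text
pics
side [[382.69175536   0.         320.66684212]
 [  0.         382.69175536 195.02023007]
 [  0.           0.           1.        ]] [[-0.96  -0.281  0.016  0.578]
 [-0.106  0.31  -0.945  0.154]
 [ 0.261 -0.908 -0.327  0.922]
 [ 0.     0.     0.     1.   ]] 0.99604296875
top [[396.05918397   0.         314.08513689]
 [  0.         396.05918397 196.6099993 ]
 [  0.           0.           1.        ]] [[ 0.054 -0.999  0.006 -0.024]
 [-0.976 -0.054 -0.21   0.614]
 [ 0.21   0.005 -0.978  1.13 ]
 [ 0.     0.     0.     1.   ]] 0.996171875
[0.27150994 0.56231002 0.24898753] [ 2.22956239e-01  9.74828080e-01 -8.43706398e-04 -1.32325535e-04] [ 0.46906742 -0.09383169 -0.43282194] 0.9981240156554443 0.011
```

View pics/top0.png

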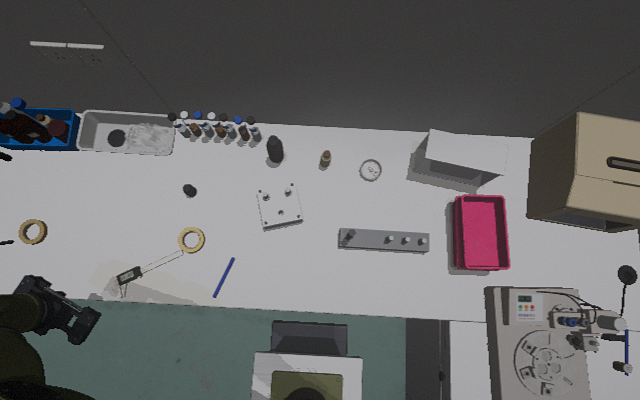

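View pics/side0.png

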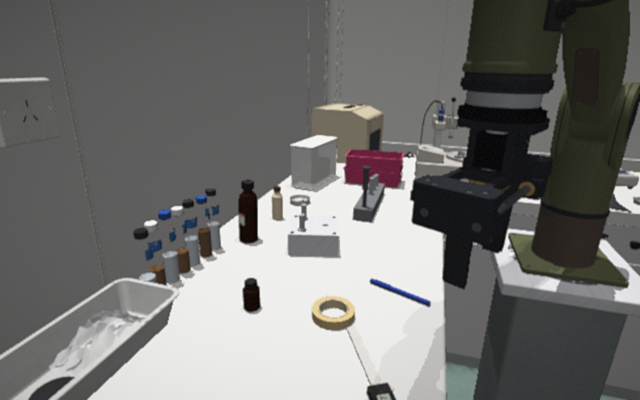

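The top view shows the base at about (280,205), with its socket near (281,212) and pillars at (265,196) and (289,190). The rack spans (340,238) to (428,242), with the rod at (348,237) and posts at (390,238), (406,240) and (424,241). The side view shows the same layout, with the gripper at the right.

```bash
cat > h.py <<'E'
from plant import get_state, snapshot, camera_model, r
import cv2,numpy as np
from scipy.spatial.transform import Rotation as R
def cloud(n,d):
    c=camera_model(n);K=c["intrinsics"];V=np.array(c["view"])
    v,u=np.mgrid[:400,:640]
    P=np.stack([(u-K[0,2])/K[0,0]*d,(v-K[1,2])/K[1,1]*d,d],-1)
    return (P-V[:3,3])@V[:3,:3]
def ray(n,u,v,z):
    c=camera_model(n);K=c["intrinsics"];V=np.array(c["view"])
    q=np.array([(u-K[0,2])/K[0,0],(v-K[1,2])/K[1,1],1])@V[:3,:3]
    o=-V[:3,:3].T@V[:3,3]
    return o+q*(z-o[2])/q[2]
def proj(n,X):
    c=camera_model(n);K=c["intrinsics"];V=np.array(c["view"])
    p=K@(V[:3,:3]@X+V[:3,3]);return p[:2]/p[2]
E
python3 - <<'E'
from h import *
z=np.load("pics/top0.npz");p,d=z["p"],z["d"];W=cloud("top",d)
print("table z",np.median(W[255:290,280:330,2]))
def comp(lo,hi,box):
    m=np.zeros((400,640),np.uint8);a,b,c,e=box
    m[c:e,a:b]=((W[c:e,a:b,2]>lo)&(W[c:e,a:b,2]<hi)); return m
for nm,lo,hi,box in (("base",.05,.062,(245,315,175,240)),("rack",.032,.044,(330,440,222,262))):
    m=comp(lo,hi,box);pts=W[m>0];print(nm,m.sum(),np.median(pts[:,2]))
    rect=cv2.minAreaRect((pts[:,:2]*1000).astype(np.float32));print(rect)
for nm,lo,box in (("base",.075,(245,315,165,240)),("rack",.055,(330,440,215,262))):
    m=comp(lo,.3,box);n,l,st,ce=cv2.connectedComponentsWithStats(m)
    for i in range(1,n):
        q=W[l==i];zt=q[:,2].max();t=q[q[:,2]>zt-.006]
        print(nm,st[i],ce[i].round(1),"top z",np.percentile(q[:,2],[50,90,100]).round(4),t.mean(0).round(4),len(t))
cv2.imwrite("pics/c1.png",np.hstack([cv2.resize(p[170:240,245:315,::-1],(400,400),interpolation=cv2.INTER_CUBIC)]))
cv2.imwrite("pics/c2.png",cv2.resize(p[220:260,330:440,::-1],(770,280),interpolation=cv2.INTER_CUBIC))
cv2.imwrite("pics/c.png",np.vstack([np.pad(cv2.imread("pics/c1.png")[:310*1],((0,0),(0,370),(0,0))),cv2.imread("pics/c2.png")]))
E
```

```text
table z -0.0018446842364751017
base 1427 0.054716359815011745
((589.6119384765625, 114.70430755615234), (120.21023559570312, 120.197998046875), 14.739258766174316)
rack 1445 0.03642858512078389
((500.58795166015625, -210.62127685546875), (271.00335693359375, 56.54542541503906), 89.47515106201172)
base [286 188   5   6  22] [287.8 190.1] top z [0.094  0.0974 0.0983] [0.6245 0.0891 0.0952] 15
base [263 192   5   6  24] [265.1 194.3] top z [0.0935 0.0963 0.0967] [0.608  0.1546 0.0943] 19
rack [347 229   9  10  66] [351.  233.4] top z [0.155  0.158  0.1609] [ 0.5008 -0.1004  0.1569] 34
rack [387 236   7   5  28] [390.3 238. ] top z [0.0896 0.0917 0.0946] [ 0.5003 -0.2199  0.0908] 17
rack [404 237   7   5  28] [407.1 239. ] top z [0.0799 0.0852 0.0872] [ 0.4996 -0.2698  0.0839] 13
rack [421 238   6   5  25] [423.5 240.2] top z [0.072  0.0769 0.078 ] [ 0.4999 -0.3206  0.0755] 12
```

View pics/c.png

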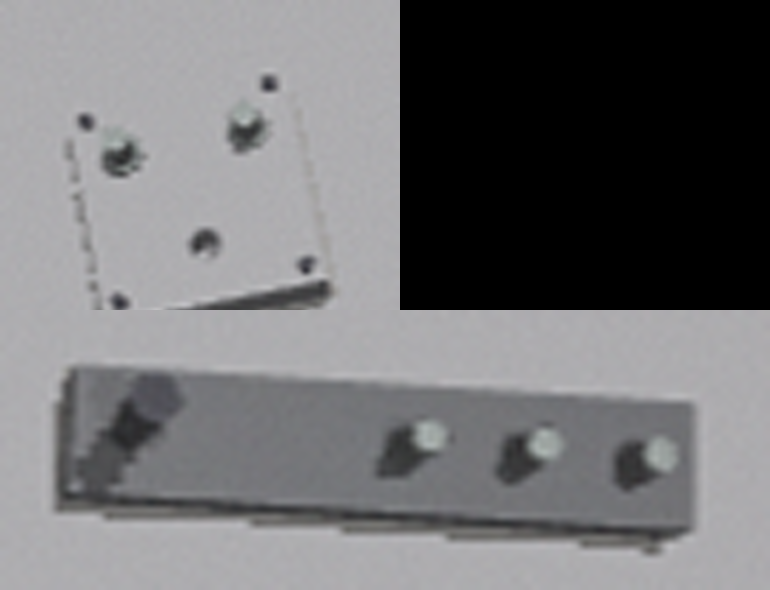

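The crop shows the socket at about (281,212). It also confirms the posts by height: long at y=-10, medium at -60, short at -110. I'll check against the side view and compute the offsets.

```bash
cat >> h.py <<'E'
def rel(t,yaw=None):
    "shift in tool axes from measured TCP to world point t; turn about tool z so tool y -> world angle yaw"
    s=get_state();Q=R.from_quat(s["eef_rot"]);m=Q.as_matrix()
    out=[(Q.inv().apply(np.array(t)-s["tool_pos"])).round(4)]
    if yaw is not None: out.append(np.round(Q.inv().as_matrix()@np.array([np.cos(yaw),np.sin(yaw),0]),4))
    return out
E
python3 - <<'E'
from h import *
yaw=np.radians(14.74);b=np.array([.5896,.1147]);c,s=np.cos(yaw),np.sin(yaw)
B=lambda x,y,z:np.r_[b+np.array([[c,-s],[s,c]])@[x,y],z]
rk=np.array([.5006,-.2106]);e=np.array([.0092,1.])
H=lambda y,z:np.r_[rk+e*y,z]
print("socket",B(-.028,0,.056),ray("top",280.9,212,.056))
p=snapshot("side")[0];q=cv2.resize(p[150:270,270:410],(700,600),interpolation=cv2.INTER_CUBIC)[:,:,::-1].copy()
for X in (B(-.028,0,.056),B(.028,.034,.096),B(.028,-.034,.096),B(.06,.06,.056),B(-.06,.06,.056),B(-.06,-.06,.056),H(.11,.158),H(-.01,.092),H(-.06,.084),H(-.11,.076)):
    u,v=proj("side",X);cv2.circle(q,(int((u-270+.5)*5),int((v-150+.5)*5)),3,(0,0,255),-1)
cv2.imwrite("pics/s1.png",q)
z=np.load("pics/top0.npz");W=cloud("top",z["d"])
m=W[130:165,262:290].reshape(-1,3);m=m[(m[:,2]>.03)&(m[:,2]<.2)];print("bottle",m.min(0),m.max(0))
E
```

```text
socket [0.56252147 0.10757587 0.056     ] [0.56296081 0.10706089 0.056     ]
bottle [0.73088247 0.11314905 0.03207686] [0.76996847 0.158868   0.16095891]
```

View pics/s1.png

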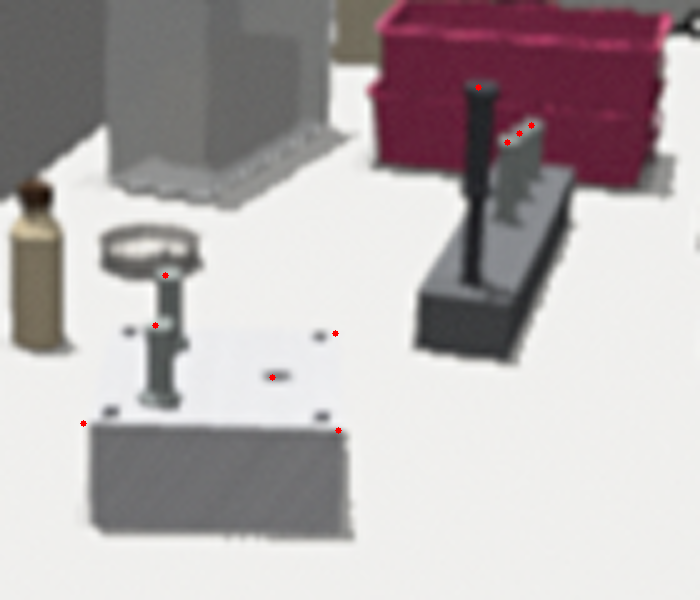

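```bash
python3 -m inch '1 0 0 0 0 0 .1245;1 0 0 0 0 0 .1245;1 0 0 0 0 0 .1245;1 0 0 0 0 0 .1245;1 0 0 0 0 0 .1245;1 0 0 0 0 0 .1245;1 0 0 0 0 0 .1245;1 0 0 0 0 0 .1245;1 0 0 0 0 0 .1245;1 0 0 0 0 0 0;1 0 0 0 0 0 0'
python3 -c "
from h import *
print(rel([.5016,-.1006,.24],0),get_state()['q'])"
```

```text
clock: 1.07
tool_pos: [0.2715, 0.5627, 0.2495]
eef_rot: [0.706, 0.709, -0.0, 0.0]
contact_force: [0.2, 0.7, 0.3]
opening: 0.995
finger_force: 0.0
[array([-0.6643,  0.2273,  0.0099]), array([-4.2e-03,  1.0e+00,  1.0e-04])] [-1.2676919   0.69019026  0.13148994  1.5762392  -0.10779384  0.88288493
 -1.0931675 ]
```

```bash
python3 -m inch '1 -.0332 .0114 0 0 0 .004;1 -.0332 .0114 0 0 0 0;1 -.0332 .0114 0 0 0 0;1 -.0332 .0114 0 0 0 0;1 -.0332 .0114 0 0 0 0;1 -.0332 .0114 0 0 0 0;1 -.0332 .0114 0 0 0 0;1 -.0332 .0114 0 0 0 0;1 -.0332 .0114 0 0 0 0;1 -.0332 .0114 0 0 0 0;1 -.0332 .0114 0 0 0 0;1 -.0332 .0114 0 0 0 0;1 -.0332 .0114 0 0 0 0;1 -.0332 .0114 0 0 0 0;1 -.0332 .0114 0 0 0 0;1 -.0332 .0114 0 0 0 0;1 -.0332 .0114 0 0 0 0;1 -.0332 .0114 0 0 0 0;1 -.0332 .0114 0 0 0 0;1 -.0332 .0114 0 0 0 0'; python3 -m inch '1 0 0 0 0 0 0;1 0 0 0 0 0 0;1 0 0 0 0 0 0'
python3 -c "
from h import *
print(rel([.5016,-.1006,.117],0),get_state()['q'])"
```

```text
clock: 2.73
tool_pos: [0.4978, -0.1037, 0.2498]
eef_rot: [0.707, 0.707, 0.0, 0.0]
contact_force: [0.6, 1.1, 0.6]
opening: 0.999
finger_force: 0.0
clock: 2.98
tool_pos: [0.4972, -0.1012, 0.2495]
eef_rot: [0.708, 0.707, 0.0, -0.001]
contact_force: [0.4, 0.2, -0.2]
opening: 1.002
finger_force: 0.0
[array([0.0005, 0.0045, 0.1325]), array([ 1.3e-03,  1.0e+00, -6.0e-04])] [ 0.09514504  0.53555976  0.02411384  1.92183928 -0.02094914  0.68513238
  0.13079955]
```

```bash
python3 -m inch '1 0 .0022 .026 0 0 0;1 0 .0022 .026 0 0 0;1 0 0 .026 0 0 0;1 0 0 .026 0 0 0;1 0 0 .018 0 0 0;1 0 0 .010 0 0 0;1 0 0 0 0 0 0;1 0 0 0 0 0 0;1 0 0 0 0 0 0'
python3 -c "
from h import *
print(rel([.5016,-.1006,.117],0))
for n in ('top','side'): cv2.imwrite('pics/%s_a.png'%n,snapshot(n)[0][:,:,::-1])
a=cv2.imread('pics/top_a.png')[190:270,310:410];b=cv2.imread('pics/side_a.png')[130:210,330:430]
cv2.imwrite('pics/a.png',cv2.resize(np.hstack([a,b]),(800,320),interpolation=cv2.INTER_CUBIC))"
```

```text
clock: 3.73
tool_pos: [0.5027, -0.1014, 0.1188]
eef_rot: [0.708, 0.706, 0.001, 0.001]
contact_force: [0.1, -0.9, -0.3]
opening: 0.994
finger_force: 0.0
[array([ 0.0008, -0.0011,  0.0018]), array([0.0023, 1.    , 0.0018])]
```

View pics/a.png

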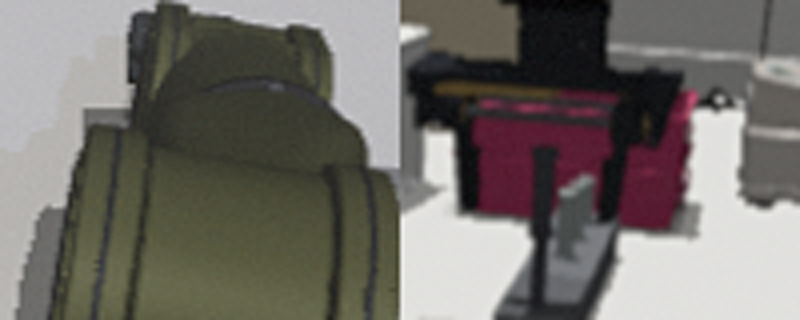

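The rod stands between the open fingers, at about (540,200) in the side crop. I'll close gently.

```bash
python3 -m inch '.3 0 0 .001 0 0 0;.1 0 0 0 0 0 0;-.2 0 0 0 0 0 0;-.5 0 0 0 0 0 0;-.7 0 0 0 0 0 0;-1 0 0 0 0 0 0;-1 0 0 0 0 0 0;-1 0 0 0 0 0 0;-1 0 0 0 0 0 0' 6;  python3 -m inch '-1 0 0 0 0 0 0;-1 0 0 0 0 0 0;-1 0 0 0 0 0 0;-1 0 0 0 0 0 0' 25
```

```text
clock: 4.58
tool_pos: [0.5019, -0.1019, 0.1167]
eef_rot: [0.708, 0.706, 0.0, -0.0]
contact_force: [1.0, -0.2, -0.0]
opening: 0.341
finger_force: 0.0
clock: 4.92
tool_pos: [0.5011, -0.1019, 0.1167]
eef_rot: [0.708, 0.706, -0.001, -0.001]
contact_force: [-2.1, -0.9, 2.1]
opening: 0.184
finger_force: 20.6
```

```bash
python3 -m inch '-1 0 0 0 0 0 0;-1 0 0 0 0 0 0;-1 0 0 0 0 0 0;-1 0 0 0 0 0 0'; python3 -c "
from h import *
s=get_state();print('G',s['tool_pos'],s['opening'],s['finger_force'],s['contact_force'],s['moment'])"
python3 -m inch '-1 0 0 -.004 0 0 0;-1 0 0 -.008 0 0 0;-1 0 0 -.012 0 0 0;-1 0 0 -.016 0 0 0;-1 0 0 -.02 0 0 0;-1 0 0 -.02 0 0 0;-1 0 0 -.02 0 0 0;-1 0 0 -.02 0 0 0;-1 0 0 -.01 0 0 0;-1 0 0 -.005 0 0 0;-1 0 0 0 0 0 0;-1 0 0 0 0 0 0;-1 0 0 0 0 0 0'; python3 -c "
from h import *
print(rel([.5625,.1076,.25],0))
cv2.imwrite('pics/b.png',cv2.resize(snapshot('side')[0][100:260,260:440,::-1],(675,600)))"
```

```text
clock: 5.25
tool_pos: [0.5013, -0.1019, 0.1166]
eef_rot: [0.708, 0.706, -0.0, -0.0]
contact_force: [-2.1, -0.0, 2.1]
opening: 0.18
finger_force: 20.9
G [ 0.5013309  -0.10188299  0.11662787] 0.18044279030281632 20.86814277456142 [-2.0726031  -0.04643255  2.14654081] [-0.10577874  0.86194351  0.01832277]
clock: 6.33
tool_pos: [0.5017, -0.1018, 0.2511]
eef_rot: [0.708, 0.706, -0.0, -0.0]
contact_force: [-0.5, -0.1, -1.3]
opening: 0.18
finger_force: 22.1
[array([0.2096, 0.0602, 0.0011]), array([ 0.0033,  1.    , -0.001 ])]
```

View pics/b.png

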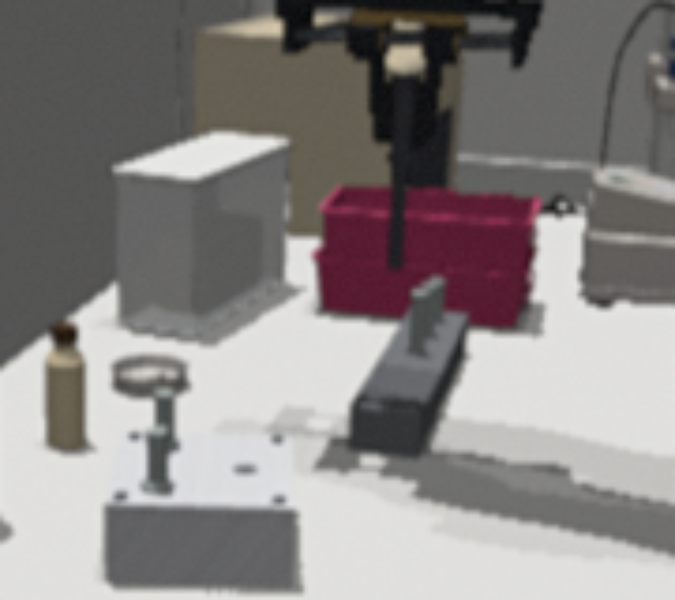

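The rod hangs straight, with its tip at (397,268), and the rack is undisturbed. I'll move over the socket.

```bash
python3 -m inch '-1 .01 .003 0 0 0 0;-1 .02 .006 0 0 0 0;-1 .022 .006 0 0 0 0;-1 .022 .006 0 0 0 0;-1 .022 .006 0 0 0 0;-1 .022 .006 0 0 0 0;-1 .022 .006 0 0 0 0;-1 .022 .006 0 0 0 0;-1 .02 .006 0 0 0 0;-1 .015 .005 0 0 0 0;-1 .009 .003 0 0 0 0;-1 .002 .001 0 0 0 0;-1 0 0 .02 0 0 0;-1 0 0 .02 0 0 0;-1 0 0 .015 0 0 0;-1 0 0 .009 0 0 0;-1 0 0 0 0 0 0;-1 0 0 0 0 0 0;-1 0 0 0 0 0 0'; python3 -c "
from h import *
s=get_state();print(s['tool_pos'],rel([.5625,.1066,.187],0))
p=snapshot('side')[0];cv2.imwrite('pics/full_side.png',p[:,:,::-1]);t=snapshot('top')[0]
X=s['tool_pos']+[0,.001,-.1066]
u=proj('side',X);print(u)
q=cv2.resize(p[170:250,270:370],(500,400),interpolation=cv2.INTER_CUBIC)
k=cv2.resize(t[170:250,245:305],(300,400),interpolation=cv2.INTER_CUBIC)
cv2.imwrite('pics/d.png',np.hstack([q,k])[:,:,::-1])"
```

```text
clock: 7.97
tool_pos: [0.5633, 0.1055, 0.1886]
eef_rot: [0.709, 0.706, 0.001, 0.0]
contact_force: [0.2, -0.4, -0.2]
opening: 0.178
finger_force: 22.2
[0.5633293  0.10547261 0.18857359] [array([ 0.0011, -0.0008,  0.0016]), array([0.0043, 1.    , 0.0016])]
[324.10137349 215.08146984]
```

View pics/d.png

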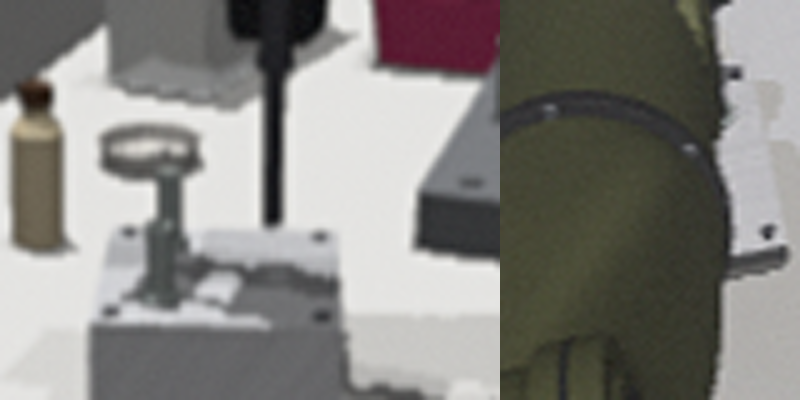

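The side view puts the rod tip at crop (273,226), which is px (324.1,215), exactly where the robot pose projects. I'll refine the socket position from both views.

Run:
```python
from h import *
def blob(n,u,v,w,h,z):
    p=np.load(f"pics/{n}0.npz")["p"].mean(2);q=p[v-h:v+h+1,u-w:u+w+1];bg=np.percentile(q,80)
    m=np.clip(bg-12-q,0,None);yy,xx=np.mgrid[v-h:v+h+1,u-w:u+w+1]
    c=(m*xx).sum()/m.sum(),(m*yy).sum()/m.sum();print(n,np.round(c,2),ray(n,*c,z).round(4))
    return c
blob("top",281,212,4,4,.056);blob("side",325,225,5,3,.056)
print("screw heads")
yaw=np.radians(14.74);b=np.array([.5896,.1147]);c,s=np.cos(yaw),np.sin(yaw)
# side rod in rack for check : mouth of rod at rack
# screws: raw pixel centroids -> world, in both views
for n,L in (("top",((260,191),(292,184),(298,216),(265,222))),("side",((333,216),(334,233),(292,232)))):
    for u,v in L: blob(n,u,v,2,2,.058)
```

```text
top [280.33 211.82] [0.5634 0.1088 0.056 ]
side [324.9  224.74] [0.561  0.1057 0.056 ]
screw heads
top [259.58 190.92] [0.624  0.1763 0.058 ]
top [291.6  184.18] [0.6505 0.0804 0.058 ]
top [298.13 215.93] [0.5535 0.0543 0.058 ]
top [265.45 222.52] [0.5282 0.1507 0.058 ]
side [333.51 216.82] [0.5524 0.0533 0.058 ]
side [333.85 233.38] [0.526  0.1524 0.058 ]
side [291.62 232.43] [0.6221 0.1785 0.058 ]
```

```bash
python3 -m inch '-1 .001 -.0018 0 0 0 .003;-1 0 0 .01 0 0 0;-1 0 0 .008 0 0 0;-1 0 0 .004 0 0 0;-1 0 0 .002 0 0 0;-1 0 0 .001 0 0 0;-1 0 0 .001 0 0 0;-1 0 0 0 0 0 0;-1 0 0 0 0 0 0'; python3 -m inch '-1 0 0 .001 0 0 0;-1 0 0 .001 0 0 0;-1 0 0 0 0 0 0;-1 0 0 0 0 0 0';python3 -m inch '-1 0 0 .001 0 0 0;-1 0 0 .001 0 0 0;-1 0 0 0 0 0 0;-1 0 0 0 0 0 0'
```

```text
clock: 8.82
tool_pos: [0.561, 0.1069, 0.1618]
eef_rot: [0.709, 0.705, 0.0, 0.0]
contact_force: [-0.3, -0.0, -1.0]
opening: 0.181
finger_force: 22.2
clock: 9.15
tool_pos: [0.5608, 0.1069, 0.1597]
eef_rot: [0.709, 0.705, -0.0, -0.0]
contact_force: [0.1, 0.6, -1.2]
opening: 0.177
finger_force: 22.2
clock: 9.48
tool_pos: [0.5608, 0.1069, 0.1576]
eef_rot: [0.709, 0.705, -0.0, -0.0]
contact_force: [0.1, -0.0, -1.0]
opening: 0.179
finger_force: 22.2
```

```bash
python3 -m inch '-1 0 0 .003 0 0 0;-1 0 0 .003 0 0 0;-1 0 0 .003 0 0 0;-1 0 0 .002 0 0 0;-1 0 0 .002 0 0 0;-1 0 0 .002 0 0 0;-1 0 0 .001 0 0 0;-1 0 0 0 0 0 0;-1 0 0 0 0 0 0';python3 -m inch '-1 0 0 .001 0 0 0;-1 0 0 .001 0 0 0;-1 0 0 .001 0 0 0;-1 0 0 0 0 0 0;-1 0 0 0 0 0 0'; python3 -m inch '-1 0 0 .001 0 0 0;-1 0 0 .001 0 0 0;-1 0 0 0 0 0 0;-1 0 0 0 0 0 0'
```

```text
clock: 10.23
tool_pos: [0.5609, 0.1069, 0.1417]
eef_rot: [0.709, 0.705, 0.0, -0.0]
contact_force: [0.6, -0.5, -1.1]
opening: 0.179
finger_force: 22.2
clock: 10.65
tool_pos: [0.5608, 0.1069, 0.1387]
eef_rot: [0.709, 0.705, -0.0, -0.0]
contact_force: [-0.1, 0.6, -1.3]
opening: 0.18
finger_force: 22.2
clock: 10.98
tool_pos: [0.5608, 0.1069, 0.1366]
eef_rot: [0.709, 0.705, -0.0, -0.0]
contact_force: [0.6, 0.0, -1.1]
opening: 0.177
finger_force: 22.2
```

```bash
python3 -m inch '-1 0 0 .001 0 0 0;-1 0 0 .0005 0 0 0;-1 0 0 0 0 0 0;-1 0 0 0 0 0 0';  python3 -m inch '-1 0 0 .001 0 0 0;-1 0 0 0 0 0 0;-1 0 0 0 0 0 0'
```

```text
clock: 11.32
tool_pos: [0.5608, 0.1069, 0.1352]
eef_rot: [0.709, 0.705, -0.0, -0.0]
contact_force: [0.5, -0.4, -0.4]
opening: 0.179
finger_force: 22.2
clock: 11.57
tool_pos: [0.5608, 0.1069, 0.1342]
eef_rot: [0.709, 0.705, -0.0, -0.0]
contact_force: [-0.7, -0.6, -1.9]
opening: 0.182
finger_force: 22.2
```

```bash
python3 -m inch '-1 0 0 .001 0 0 0;-1 0 0 .001 0 0 0;-1 0 0 .001 0 0 0;-1 0 0 .001 0 0 0;-1 0 0 0 0 0 0;-1 0 0 0 0 0 0';  python3 -m inch '-1 0 0 .001 0 0 0;-1 0 0 0 0 0 0;-1 0 0 0 0 0 0';  python3 -m inch '-1 0 0 .0005 0 0 0;-1 0 0 0 0 0 0;-1 0 0 0 0 0 0'; python3 -m inch '-1 0 0 .0005 0 0 0;-1 0 0 0 0 0 0;-1 0 0 0 0 0 0'
```

```text
clock: 12.07
tool_pos: [0.5608, 0.1069, 0.1301]
eef_rot: [0.709, 0.705, -0.0, -0.0]
contact_force: [-0.6, -0.2, -1.4]
opening: 0.183
finger_force: 22.2
clock: 12.32
tool_pos: [0.5608, 0.1069, 0.1292]
eef_rot: [0.709, 0.705, -0.0, -0.0]
contact_force: [-0.5, -0.4, -1.7]
opening: 0.182
finger_force: 22.2
clock: 12.57
tool_pos: [0.5609, 0.1069, 0.1287]
eef_rot: [0.709, 0.705, 0.0, -0.0]
contact_force: [0.2, -1.3, -1.0]
opening: 0.181
finger_force: 22.2
clock: 12.82
tool_pos: [0.5609, 0.1069, 0.1282]
eef_rot: [0.709, 0.705, 0.0, -0.0]
contact_force: [0.4, 0.3, -0.8]
opening: 0.182
finger_force: 22.2
```

```bash
python3 -m inch '-1 0 0 .0005 0 0 0;-1 0 0 0 0 0 0;-1 0 0 0 0 0 0';  python3 -m inch '-1 0 0 .0005 0 0 0;-1 0 0 0 0 0 0;-1 0 0 0 0 0 0'
```

```text
clock: 13.07
tool_pos: [0.5609, 0.1069, 0.1277]
eef_rot: [0.709, 0.705, 0.0, -0.0]
contact_force: [0.2, -0.2, -1.8]
opening: 0.179
finger_force: 22.2
clock: 13.32
tool_pos: [0.5609, 0.1069, 0.1272]
eef_rot: [0.709, 0.705, 0.0, -0.0]
contact_force: [0.5, 0.3, -1.4]
opening: 0.178
finger_force: 22.2
```

```bash
python3 -m inch '-1 0 0 .001 0 0 0;-1 0 0 .001 0 0 0;-1 0 0 0 0 0 0;-1 0 0 0 0 0 0';  python3 -m inch '-1 0 0 .001 0 0 0;-1 0 0 .001 0 0 0;-1 0 0 0 0 0 0;-1 0 0 0 0 0 0';  python3 -m inch '-1 0 0 .001 0 0 0;-1 0 0 0 0 0 0;-1 0 0 0 0 0 0'; python3 -m inch '-1 0 0 .0005 0 0 0;-1 0 0 0 0 0 0;-1 0 0 0 0 0 0'
```

```text
clock: 13.65
tool_pos: [0.5608, 0.1069, 0.1251]
eef_rot: [0.709, 0.705, -0.0, -0.0]
contact_force: [-1.0, 0.3, -1.6]
opening: 0.18
finger_force: 22.2
clock: 13.98
tool_pos: [0.5608, 0.1069, 0.1231]
eef_rot: [0.709, 0.705, -0.0, -0.0]
contact_force: [0.8, 0.1, -1.8]
opening: 0.178
finger_force: 22.2
clock: 14.23
tool_pos: [0.5609, 0.1069, 0.1222]
eef_rot: [0.709, 0.705, -0.0, -0.0]
contact_force: [0.8, -1.0, -1.4]
opening: 0.184
finger_force: 22.2
clock: 14.48
tool_pos: [0.5609, 0.1069, 0.1217]
eef_rot: [0.709, 0.705, 0.0, -0.0]
contact_force: [0.8, 0.9, -0.8]
opening: 0.181
finger_force: 22.2
```

```bash
python3 -m inch '-1 0 0 .0005 0 0 0;-1 0 0 0 0 0 0;-1 0 0 0 0 0 0'; python3 -m inch '-1 0 0 .0003 0 0 0;-1 0 0 0 0 0 0;-1 0 0 0 0 0 0'
```

```text
clock: 14.73
tool_pos: [0.5609, 0.1069, 0.1212]
eef_rot: [0.709, 0.705, 0.0, -0.0]
contact_force: [-0.4, 0.7, -2.1]
opening: 0.185
finger_force: 22.2
clock: 14.98
tool_pos: [0.5609, 0.1069, 0.1209]
eef_rot: [0.709, 0.705, 0.0, -0.0]
contact_force: [-0.3, -0.3, -1.3]
opening: 0.184
finger_force: 22.2
```

```bash
python3 -m inch '-1 0 0 .0003 0 0 0;-1 0 0 0 0 0 0;-1 0 0 0 0 0 0'; python3 -m inch '-1 0 0 .0003 0 0 0;-1 0 0 0 0 0 0;-1 0 0 0 0 0 0';python3 -m inch '-1 0 0 .0003 0 0 0;-1 0 0 0 0 0 0;-1 0 0 0 0 0 0'
```

```text
clock: 15.23
tool_pos: [0.561, 0.1069, 0.1208]
eef_rot: [0.709, 0.705, 0.0, 0.0]
contact_force: [-0.1, 0.3, 1.3]
opening: 0.178
finger_force: 21.8
clock: 15.48
tool_pos: [0.5611, 0.107, 0.1207]
eef_rot: [0.709, 0.705, 0.0, 0.0]
contact_force: [0.2, 0.2, 5.4]
opening: 0.18
finger_force: 21.3
clock: 15.73
tool_pos: [0.5613, 0.107, 0.1207]
eef_rot: [0.709, 0.705, 0.001, 0.0]
contact_force: [-1.4, 0.0, 8.1]
opening: 0.182
finger_force: 21.0
```

The rod rests on the bottom with TCP z at 0.1207, so the socket is 42 mm deep. That calls for the long post. The rod goes back first.

```bash
python3 -m inch '-1 0 0 -.003 0 0 0;-1 0 0 -.006 0 0 0;-1 0 0 -.01 0 0 0;-1 0 0 -.015 0 0 0;-1 0 0 -.02 0 0 0;-1 0 0 -.02 0 0 0;-1 0 0 -.02 0 0 0;-1 0 0 -.02 0 0 0;-1 0 0 -.01 0 0 0;-1 0 0 -.005 0 0 0;-1 0 0 0 0 0 0;-1 0 0 0 0 0 0'
python3 -m inch '-1 -.01 -.003 0 0 0 0;-1 -.02 -.006 0 0 0 0;-1 -.022 -.006 0 0 0 0;-1 -.022 -.006 0 0 0 0;-1 -.022 -.006 0 0 0 0;-1 -.022 -.006 0 0 0 0;-1 -.022 -.006 0 0 0 0;-1 -.022 -.006 0 0 0 0;-1 -.02 -.006 0 0 0 0;-1 -.015 -.005 0 0 0 0;-1 -.009 -.003 0 0 0 0;-1 -.002 -.001 0 0 0 0;-1 0 0 0 0 0 0;-1 0 0 0 0 0 0'; python3 -c "
from h import *
print(rel([.5013,-.1019,.2116],0))"
```

```text
clock: 16.73
tool_pos: [0.5604, 0.1068, 0.2484]
eef_rot: [0.709, 0.705, -0.0, -0.0]
contact_force: [0.3, 0.3, -2.3]
opening: 0.182
finger_force: 22.1
clock: 17.9
tool_pos: [0.4997, -0.0997, 0.2487]
eef_rot: [0.709, 0.705, 0.0, -0.0]
contact_force: [0.9, 1.1, -0.2]
opening: 0.182
finger_force: 22.2
[array([-0.0023,  0.0016,  0.0371]), array([ 5.2e-03,  1.0e+00, -2.0e-04])]
```

```bash
python3 -m inch '-1 -.0023 .0016 .01 0 0 0;-1 0 0 .02 0 0 0;-1 0 0 .02 0 0 0;-1 0 0 .02 0 0 0;-1 0 0 .015 0 0 0;-1 0 0 .008 0 0 0;-1 0 0 .005 0 0 0;-1 0 0 0 0 0 0;-1 0 0 0 0 0 0;-1 0 0 0 0 0 0';python3 -c "
from h import *
print(rel([.5013,-.1019,.1426],0))"
```

```text
clock: 18.73
tool_pos: [0.5018, -0.103, 0.1517]
eef_rot: [0.709, 0.705, 0.001, 0.001]
contact_force: [0.8, -0.3, -0.7]
opening: 0.178
finger_force: 22.2
[array([ 0.0011, -0.0005,  0.0091]), array([0.0063, 1.    , 0.0017])]
```

```bash
python3 -m inch '-1 .0011 -.0005 .001 0 0 0;-1 0 0 .002 0 0 0;-1 0 0 .001 0 0 0;-1 0 0 0 0 0 0;-1 0 0 0 0 0 0;-1 0 0 0 0 0 0';python3 -m inch '-1 0 0 .002 0 0 0;-1 0 0 .002 0 0 0;-1 0 0 0 0 0 0;-1 0 0 0 0 0 0';python3 -m inch '-1 0 0 .001 0 0 0;-1 0 0 .001 0 0 0;-1 0 0 0 0 0 0;-1 0 0 0 0 0 0'
```

```text
clock: 19.23
tool_pos: [0.5007, -0.1019, 0.1471]
eef_rot: [0.709, 0.705, 0.0, 0.0]
contact_force: [0.6, 0.2, -1.3]
opening: 0.18
finger_force: 22.2
clock: 19.57
tool_pos: [0.5004, -0.102, 0.1428]
eef_rot: [0.709, 0.705, -0.0, -0.0]
contact_force: [0.7, -0.7, -1.5]
opening: 0.181
finger_force: 22.3
clock: 19.9
tool_pos: [0.5003, -0.102, 0.1408]
eef_rot: [0.709, 0.705, -0.0, -0.0]
contact_force: [-0.9, -0.7, -1.6]
opening: 0.183
finger_force: 22.5
```

```bash
python3 -m inch '-1 0 .0008 .002 0 0 0;-1 0 0 .003 0 0 0;-1 0 0 .003 0 0 0;-1 0 0 .003 0 0 0;-1 0 0 .003 0 0 0;-1 0 0 .003 0 0 0;-1 0 0 .003 0 0 0;-1 0 0 .001 0 0 0;-1 0 0 .001 0 0 0;-1 0 0 0 0 0 0;-1 0 0 0 0 0 0';python3 -m inch '-1 0 0 .001 0 0 0;-1 0 0 0 0 0 0;-1 0 0 0 0 0 0'; python3 -m inch '-1 0 0 .0006 0 0 0;-1 0 0 0 0 0 0;-1 0 0 0 0 0 0'
```

```text
clock: 20.82
tool_pos: [0.5011, -0.1019, 0.1188]
eef_rot: [0.709, 0.705, -0.0, -0.0]
contact_force: [-1.0, -1.3, -2.7]
opening: 0.182
finger_force: 23.2
clock: 21.07
tool_pos: [0.5012, -0.1019, 0.118]
eef_rot: [0.709, 0.705, -0.0, -0.0]
contact_force: [-2.3, -0.1, -0.7]
opening: 0.185
finger_force: 23.2
clock: 21.32
tool_pos: [0.5013, -0.1019, 0.1174]
eef_rot: [0.709, 0.705, -0.0, -0.0]
contact_force: [-3.3, -1.2, -0.1]
opening: 0.185
finger_force: 23.1
```

```bash
python3 -m inch '-1 0 -.0005 .0006 0 0 0;-1 0 0 0 0 0 0;-1 0 0 0 0 0 0'; python3 -m inch '-.55 0 0 0 0 0 0;-.5 0 0 0 0 0 0;-.4 0 0 0 0 0 0;-.2 0 0 0 0 0 0;.1 0 0 0 0 0 0;.4 0 0 0 0 0 0;.4 0 0 0 0 0 0;.4 0 0 0 0 0 0;.4 0 0 0 0 0 0;.4 0 0 0 0 0 0'
```

```text
clock: 21.57
tool_pos: [0.5011, -0.1019, 0.1169]
eef_rot: [0.709, 0.705, 0.0, 0.0]
contact_force: [-3.8, -1.3, 1.5]
opening: 0.183
finger_force: 22.9
clock: 22.4
tool_pos: [0.501, -0.1019, 0.1168]
eef_rot: [0.709, 0.705, 0.0, 0.0]
contact_force: [-0.2, 0.2, 0.5]
opening: 0.697
finger_force: 0.0
```

```bash
python3 -m inch '.4 0 0 -.01 0 0 0;.4 0 0 -.02 0 0 0;.4 0 0 -.025 0 0 0;.4 0 0 -.025 0 0 0;.4 0 0 -.015 0 0 0;.4 0 0 -.005 0 0 0;.4 0 0 0 0 0 0;.4 -.02 0 0 0 0 0;.4 -.025 0 0 0 0 0;.4 -.025 0 0 0 0 0;.4 -.025 0 0 0 0 0;.4 -.015 0 0 0 0 0;.4 -.0087 0 0 0 0 0;.4 0 0 0 0 0 0;.4 0 0 0 0 0 0;.4 0 0 0 0 0 0'
python3 - <<'E'
from h import *
print(rel([.5008,-.2206,.072],0))
p=snapshot('side')[0];t,d=snapshot('top')
cv2.imwrite('pics/e.png',cv2.resize(p[120:240,300:440,::-1],(700,600),interpolation=cv2.INTER_CUBIC))
E
```

```text
clock: 23.73
tool_pos: [0.5002, -0.2188, 0.2163]
eef_rot: [0.709, 0.706, 0.0, -0.001]
contact_force: [-0.0, 0.0, 0.2]
opening: 0.703
finger_force: 0.0
[array([-0.0021,  0.0008,  0.1443]), array([ 4.4e-03,  1.0e+00, -9.0e-04])]
```

View pics/e.png

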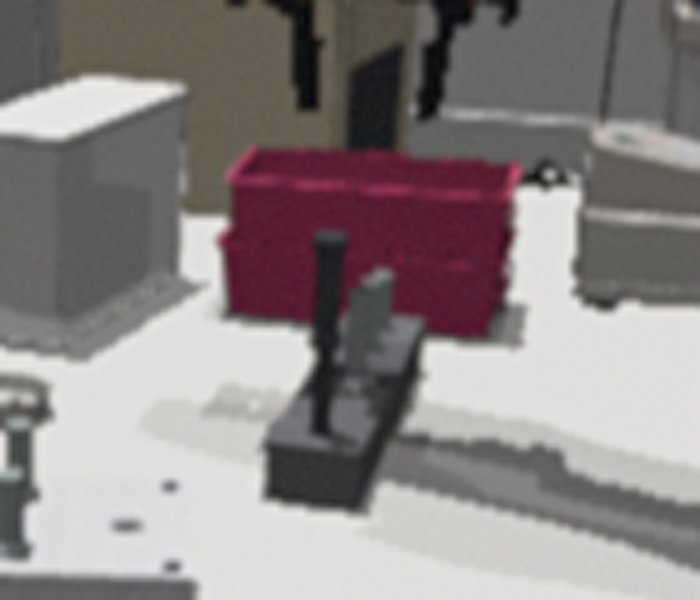

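The rod is upright in its hole at (325,330), and the gripper hangs over the long post. I'll descend and grasp.

```bash
python3 -m inch '.4 -.002 .0008 .02 0 0 0;.4 0 0 .03 0 0 0;.4 0 0 .03 0 0 0;.4 0 0 .025 0 0 0;.4 0 0 .018 0 0 0;.4 0 0 .012 0 0 0;.4 0 0 .006 0 0 0;.4 0 0 .003 0 0 0;.4 0 0 0 0 0 0;.4 0 0 0 0 0 0;.4 0 0 0 0 0 0'; python3 -c "
from h import *
print(rel([.5008,-.2206,.072],0))"
```

```text
clock: 24.75
tool_pos: [0.5016, -0.2229, 0.0738]
eef_rot: [0.709, 0.705, 0.0, 0.001]
contact_force: [-0.0, 0.4, 0.8]
opening: 0.697
finger_force: 0.0
[array([ 0.0022, -0.0008,  0.0018]), array([0.0066, 1.    , 0.0018])]
```

```bash
python3 -m inch '.4 .0018 0 .001 0 0 0;0 0 0 0 0 0 0;-.3 0 0 0 0 0 0;-.5 0 0 0 0 0 0;-.7 0 0 0 0 0 0;-1 0 0 0 0 0 0;-1 0 0 0 0 0 0;-1 0 0 0 0 0 0;-1 0 0 0 0 0 0;-1 0 0 0 0 0 0;-1 0 0 0 0 0 0' 6;  python3 -m inch '-1 0 0 0 0 0 0;-1 0 0 0 0 0 0;-1 0 0 0 0 0 0;-1 0 0 0 0 0 0' 20; python3 -c "
from h import *
print(get_state()['tool_pos'])"
```

```text
clock: 25.67
tool_pos: [0.5004, -0.2208, 0.0717]
eef_rot: [0.709, 0.705, -0.0, -0.0]
contact_force: [-0.7, -0.7, 0.7]
opening: 0.156
finger_force: 6.0
clock: 26.0
tool_pos: [0.5003, -0.2208, 0.0717]
eef_rot: [0.709, 0.705, -0.0, -0.001]
contact_force: [-2.6, 0.2, 1.6]
opening: 0.148
finger_force: 19.8
[ 0.50031579 -0.22081374  0.07170936]
```

```bash
python3 -m inch '-1 0 0 -.004 0 0 0;-1 0 0 -.01 0 0 0;-1 0 0 -.015 0 0 0;-1 0 0 -.02 0 0 0;-1 0 0 -.025 0 0 0;-1 0 0 -.025 0 0 0;-1 0 0 -.025 0 0 0;-1 0 0 -.02 0 0 0;-1 0 0 -.015 0 0 0;-1 0 0 -.008 0 0 0;-1 0 0 0 0 0 0;-1 0 0 0 0 0 0'
python3 -m inch '-1 .01 .006 0 0 0 0;-1 .02 .006 0 0 0 0;-1 .025 .006 0 0 0 0;-1 .025 .006 0 0 0 0;-1 .025 .006 0 0 0 0;-1 .025 .006 0 0 0 0;-1 .025 .005 0 0 0 0;-1 .025 .005 0 0 0 0;-1 .025 .005 0 0 0 0;-1 .025 .005 0 0 0 0;-1 .025 .005 0 0 0 0;-1 .025 0 0 0 0 0;-1 .025 0 0 0 0 0;-1 .015 0 0 0 0 0;-1 .008 0 0 0 0 0;-1 0 0 0 0 0 0;-1 0 0 0 0 0 0;-1 0 0 0 0 0 0'; python3 -c "
from h import *
print(rel([.5613,.1073,.1417],0))"
```

```text
clock: 27.0
tool_pos: [0.5012, -0.2207, 0.239]
eef_rot: [0.709, 0.705, 0.0, 0.0]
contact_force: [0.6, -1.0, -1.1]
opening: 0.147
finger_force: 19.8
clock: 28.5
tool_pos: [0.564, 0.105, 0.2385]
eef_rot: [0.71, 0.704, -0.001, 0.0]
contact_force: [0.1, 0.1, -0.5]
opening: 0.15
finger_force: 19.8
[array([ 0.0024, -0.0027,  0.0968]), array([ 8.6e-03,  1.0e+00, -7.0e-04])]
```

```bash
python3 -m inch '-1 .0024 -.0027 .015 0 0 .008;-1 0 0 .02 0 0 0;-1 0 0 .02 0 0 0;-1 0 0 .02 0 0 0;-1 0 0 .012 0 0 0;-1 0 0 .007 0 0 0;-1 0 0 .003 0 0 0;-1 0 0 0 0 0 0;-1 0 0 0 0 0 0;-1 0 0 0 0 0 0;-1 0 0 0 0 0 0'
python3 - <<'E'
from h import *
s=get_state();print(s['tool_pos'],rel([.5613,.1073,.1277],0))
p=snapshot('side')[0]
X=s['tool_pos']+np.array([0,0,-.0617]);print(proj('side',X))
cv2.imwrite('pics/f.png',cv2.resize(p[180:250,280:360,::-1],(640,560),interpolation=cv2.INTER_CUBIC))
E
```

```text
clock: 29.42
tool_pos: [0.5619, 0.1092, 0.1427]
eef_rot: [0.712, 0.702, 0.001, 0.0]
contact_force: [-0.5, 0.2, -1.4]
opening: 0.15
finger_force: 19.8
[0.56194575 0.10923769 0.14266017] [array([-0.002 , -0.0006,  0.015 ]), array([0.0146, 0.9999, 0.0016])]
[324.32734918 215.93155339]
```

View pics/f.png

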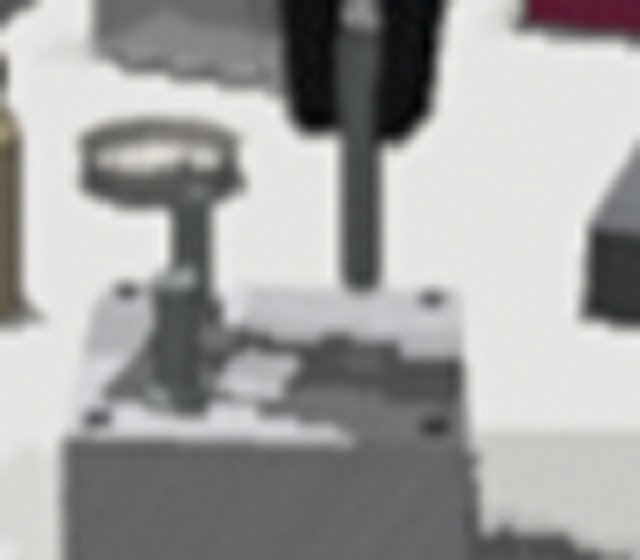

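The post hangs upright, its foot at px (324.7,216), about 0.4 px from the prediction. I'll lower it to the mouth and feel my way in.

```bash
python3 -m inch '-1 -.0019 0 .005 0 0 -.012;-1 0 0 .007 0 0 0;-1 0 0 .005 0 0 0;-1 0 0 .003 0 0 0;-1 0 0 .001 0 0 0;-1 0 0 0 0 0 0;-1 0 0 0 0 0 0;-1 0 0 0 0 0 0'; python3 -m inch '-1 0 0 .001 0 0 0;-1 0 0 .001 0 0 0;-1 0 0 0 0 0 0;-1 0 0 0 0 0 0'; python3 -c "
from h import *
print(rel([.5618,.1073,.1137],0))"
```

```text
clock: 30.13
tool_pos: [0.5615, 0.1074, 0.121]
eef_rot: [0.708, 0.706, 0.0, 0.0]
contact_force: [0.5, -0.3, -1.3]
opening: 0.147
finger_force: 19.8
clock: 30.47
tool_pos: [0.5614, 0.1073, 0.1188]
eef_rot: [0.708, 0.706, 0.0, 0.0]
contact_force: [0.1, 0.2, -0.8]
opening: 0.152
finger_force: 19.8
[array([0.    , 0.0004, 0.0051]), array([0.0025, 1.    , 0.    ])]
```

```bash
python3 -m inch '-1 0 .0004 .001 0 0 0;-1 0 0 .001 0 0 0;-1 0 0 0 0 0 0;-1 0 0 0 0 0 0'; python3 -m inch '-1 0 0 .001 0 0 0;-1 0 0 .0005 0 0 0;-1 0 0 0 0 0 0;-1 0 0 0 0 0 0'
```

```text
clock: 30.8
tool_pos: [0.5617, 0.1073, 0.1167]
eef_rot: [0.708, 0.706, -0.0, -0.0]
contact_force: [-0.5, 0.6, -0.8]
opening: 0.153
finger_force: 19.8
clock: 31.13
tool_pos: [0.5618, 0.1073, 0.1153]
eef_rot: [0.708, 0.706, 0.0, -0.0]
contact_force: [0.4, 0.2, -1.0]
opening: 0.151
finger_force: 19.8
```

```bash
python3 -m inch '-1 0 0 .001 0 0 0;-1 0 0 0 0 0 0;-1 0 0 0 0 0 0'; python3 -c "
from h import *
s=get_state();print(s['tool_pos'],s['contact_force'],s['moment'])"
```

```text
clock: 31.38
tool_pos: [0.5617, 0.1073, 0.1143]
eef_rot: [0.708, 0.706, -0.0, -0.0]
contact_force: [-0.9, 0.4, -0.3]
opening: 0.153
finger_force: 19.8
[0.56168849 0.1072707  0.11425963] [-0.91834109  0.43213721 -0.28989808] [-0.01110012  0.06070388  0.02847177]
```

```bash
python3 -m inch '-1 0 0 .0006 0 0 0;-1 0 0 0 0 0 0;-1 0 0 0 0 0 0';python3 -m inch '-1 0 0 .0006 0 0 0;-1 0 0 0 0 0 0;-1 0 0 0 0 0 0';python3 -m inch '-1 0 0 .0006 0 0 0;-1 0 0 0 0 0 0;-1 0 0 0 0 0 0'
```

```text
clock: 31.63
tool_pos: [0.5617, 0.1073, 0.1137]
eef_rot: [0.708, 0.706, 0.0, -0.0]
contact_force: [-0.0, -0.5, -0.5]
opening: 0.154
finger_force: 19.8
clock: 31.88
tool_pos: [0.5617, 0.1073, 0.1131]
eef_rot: [0.708, 0.706, -0.0, -0.0]
contact_force: [-0.4, -0.3, -0.3]
opening: 0.148
finger_force: 19.8
clock: 32.13
tool_pos: [0.5617, 0.1073, 0.1125]
eef_rot: [0.708, 0.706, -0.0, -0.0]
contact_force: [-0.6, 0.9, -1.9]
opening: 0.15
finger_force: 19.8
```

```bash
python3 -m inch '-1 0 0 .001 0 0 0;-1 0 0 .001 0 0 0;-1 0 0 0 0 0 0;-1 0 0 0 0 0 0';python3 -m inch '-1 0 0 .001 0 0 0;-1 0 0 .001 0 0 0;-1 0 0 .001 0 0 0;-1 0 0 0 0 0 0;-1 0 0 0 0 0 0'
```

```text
clock: 32.47
tool_pos: [0.5617, 0.1073, 0.1104]
eef_rot: [0.708, 0.706, -0.0, -0.0]
contact_force: [-0.0, 0.0, -0.9]
opening: 0.149
finger_force: 19.8
clock: 32.88
tool_pos: [0.5617, 0.1073, 0.1074]
eef_rot: [0.708, 0.706, -0.0, -0.0]
contact_force: [-0.1, -0.1, -1.2]
opening: 0.149
finger_force: 19.8
```

It's sliding in freely; home is at TCP z of about 0.0757.

```bash
python3 -m inch '-1 0 0 .002 0 0 0;-1 0 0 .002 0 0 0;-1 0 0 .002 0 0 0;-1 0 0 .002 0 0 0;-1 0 0 .002 0 0 0;-1 0 0 0 0 0 0;-1 0 0 0 0 0 0';python3 -m inch '-1 0 0 .002 0 0 0;-1 0 0 .002 0 0 0;-1 0 0 .002 0 0 0;-1 0 0 .002 0 0 0;-1 0 0 .002 0 0 0;-1 0 0 0 0 0 0;-1 0 0 0 0 0 0'
```

```text
clock: 33.47
tool_pos: [0.5617, 0.1073, 0.0973]
eef_rot: [0.708, 0.706, -0.0, -0.0]
contact_force: [0.7, 0.8, -1.7]
opening: 0.148
finger_force: 19.8
clock: 34.05
tool_pos: [0.5617, 0.1073, 0.0873]
eef_rot: [0.708, 0.706, -0.0, -0.0]
contact_force: [-0.7, 0.4, -0.3]
opening: 0.151
finger_force: 19.8
```

```bash
python3 -m inch '-1 0 0 .002 0 0 0;-1 0 0 .002 0 0 0;-1 0 0 .002 0 0 0;-1 0 0 .002 0 0 0;-1 0 0 .001 0 0 0;-1 0 0 0 0 0 0;-1 0 0 0 0 0 0';python3 -m inch '-1 0 0 .001 0 0 0;-1 0 0 .0005 0 0 0;-1 0 0 0 0 0 0;-1 0 0 0 0 0 0'
```

```text
clock: 34.63
tool_pos: [0.5615, 0.1072, 0.0783]
eef_rot: [0.708, 0.706, -0.0, -0.0]
contact_force: [-0.5, 0.9, -1.5]
opening: 0.149
finger_force: 19.8
clock: 34.97
tool_pos: [0.5616, 0.1073, 0.077]
eef_rot: [0.708, 0.706, -0.0, -0.0]
contact_force: [-1.6, -0.7, -1.5]
opening: 0.15
finger_force: 19.8
```

```bash
python3 -m inch '-1 0 0 .0006 0 0 0;-1 0 0 0 0 0 0;-1 0 0 0 0 0 0';python3 -m inch '-1 0 0 .0004 0 0 0;-1 0 0 0 0 0 0;-1 0 0 0 0 0 0';python3 -m inch '-1 0 0 .0004 0 0 0;-1 0 0 0 0 0 0;-1 0 0 0 0 0 0'
```

```text
clock: 35.22
tool_pos: [0.5615, 0.1073, 0.0764]
eef_rot: [0.708, 0.706, -0.0, -0.0]
contact_force: [-1.2, -0.7, -0.8]
opening: 0.152
finger_force: 19.8
clock: 35.47
tool_pos: [0.5616, 0.1073, 0.076]
eef_rot: [0.708, 0.706, -0.0, -0.0]
contact_force: [-2.1, -0.3, 0.2]
opening: 0.154
finger_force: 19.8
clock: 35.72
tool_pos: [0.5616, 0.1072, 0.0757]
eef_rot: [0.708, 0.706, -0.0, -0.0]
contact_force: [-2.7, 0.1, 2.4]
opening: 0.149
finger_force: 19.8
```

Seated at the predicted height with a light touch. I'll release and back off.

```bash
python3 -m inch '-.6 0 0 0 0 0 0;-.5 0 0 0 0 0 0;-.4 0 0 0 0 0 0;-.2 0 0 0 0 0 0;-.1 0 0 0 0 0 0;-.1 0 0 0 0 0 0;-.1 0 0 0 0 0 0;-.1 0 0 -.004 0 0 0;-.1 0 0 -.01 0 0 0;-.1 0 0 -.02 0 0 0;-.1 0 0 -.03 0 0 0;-.1 0 0 -.03 0 0 0;-.1 0 0 -.03 0 0 0;-.1 0 0 -.02 0 0 0;-.1 0 0 -.01 0 0 0;-.1 0 0 0 0 0 0'
python3 -m inch '-.1 0 -.02 0 0 0 0;-.1 -.025 -.02 0 0 0 0;-.1 -.03 -.02 0 0 0 0;-.1 -.03 -.01 0 0 0 0;-.1 -.03 0 0 0 0 0;-.1 -.03 0 0 0 0 0;-.1 -.03 0 0 0 0 0;-.1 -.02 0 0 0 0 0;-.1 -.01 0 0 0 0 0;-.1 0 0 0 0 0 0;-.1 0 0 0 0 0 0;-.1 0 0 0 0 0 0'
python3 - <<'E'
from h import *
p=snapshot('side')[0];t,d=snapshot('top');W=cloud('top',d)
m=np.zeros((400,640),np.uint8);m[165:240,245:315]=(W[165:240,245:315,2]>.075)&(W[165:240,245:315,2]<.11)
n,l,st,ce=cv2.connectedComponentsWithStats(m)
for i in range(1,n):
    q=W[l==i];zt=q[:,2].max();print(ce[i].round(1),len(q),zt.round(4),np.percentile(q[:,2],90).round(4),q[q[:,2]>zt-.006].mean(0).round(4))
a=cv2.resize(p[140:260,270:430],(800,600),interpolation=cv2.INTER_CUBIC)
b=cv2.resize(t[170:240,240:310],(200,200),interpolation=cv2.INTER_CUBIC);a[400:,600:]=b
cv2.imwrite('pics/g.png',a[:,:,::-1])
E
```

```text
clock: 37.05
tool_pos: [0.5631, 0.1075, 0.2324]
eef_rot: [0.708, 0.706, 0.002, 0.001]
contact_force: [0.4, 0.0, -1.0]
opening: 0.452
finger_force: 0.0
clock: 38.05
tool_pos: [0.4912, -0.0954, 0.2291]
eef_rot: [0.707, 0.707, 0.0, -0.001]
contact_force: [-0.5, 0.3, -0.1]
opening: 0.45
finger_force: 0.0
[287.8 190. ] 21 0.0991 0.0947 [0.6254 0.0891 0.0951]
[265.1 194.3] 24 0.0982 0.0969 [0.6088 0.1545 0.0951]
[280.  210.4] 23 0.0989 0.0962 [0.5618 0.1069 0.0951]
```

View pics/g.png

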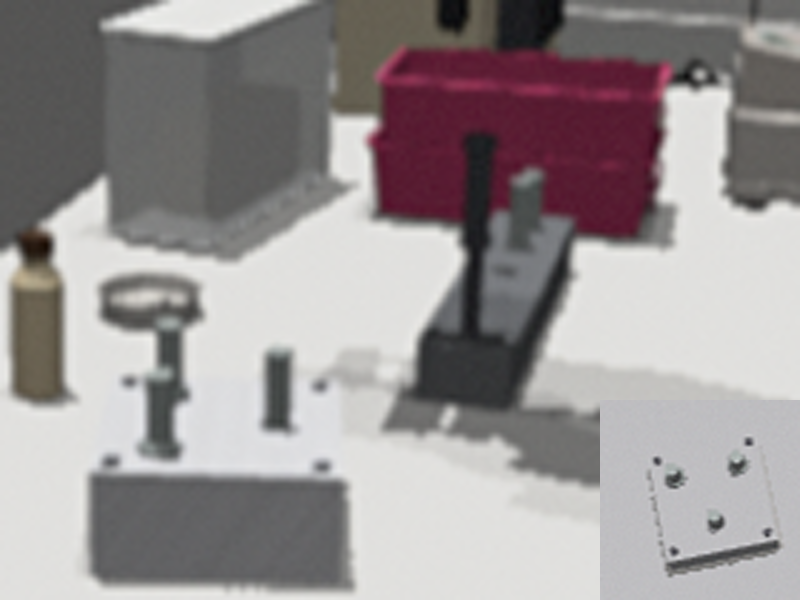

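The three tops read level at 0.095 m. The post stands at (278,390), the rod is upright at (478,235), and the other two posts are still in the rack.

```bash
python3 -c "
from plant import r
print(r.finish_job())"
```

```text
the job is handed in; nothing more can be done
None
```

The socket measured 42 mm deep, so I put the depth rod back upright in its rack hole and stood the long post fully home in the socket, its top level with the two pillars; the job was handed in at about 38 s.

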